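# Put a spice jar away and let the caddy lid swing shut

### The arm

A 7-joint arm with a two-finger parallel gripper is mounted at the origin on a cart in front of the work surface, level with it; the furniture and walls round the work are solid. World frame = base frame: x ahead of the robot, y to its left, z up, the work surface at z = 0. Lengths are in m, angles in rad, forces in N, time in s.
With the tool pointing down it reaches from about 0.4 to 0.85 m from the base axis. Payload 10.4 kg.
Tool frame: the origin (TCP) lies on the mounting face of the last link; the fingertips stand 173 mm ahead of it and the grasp point (between the pads) lies 155 mm ahead of it (manip.tip_extent is the distance from the TCP to the fingertips, in m); z points along the fingers, y is the line along which they close (so a half turn about z gives the same grasp; the last joint's range is limited). The gripper opens to 85 mm and grips with 20 to 120 N. Pads are 22 mm wide; open, the fingers measure 114 mm over their backs; the gripper's body (76 mm by 85 mm) begins 54 mm behind the grasp point. The pads swing forward as they close: fully open they stand 13 mm farther back than shut.
Start: joints at [1.275, 0.332, -0.065, 1.46, 0.022, 1.35, -0.088], TCP at [0.168, -0.602, 0.405] pointing down, gripper open.
Joint ranges: [-2.6, 2.6], [-0.5, 2.12], [-1.47, 1.34], [0.16, 2.42], [-1.27, 4.41], [0.06, 2.06], [-2.6, 2.6]. Speed limits (rad/s): [2.22, 2.22, 2.79, 2.79, 3.14, 3.14, 3.14].

### API

Orientations are given as a unit quaternion [x, y, z, w].
In Python, from workcell import manip gives the robot as it stands.
- The arm moves only by the tool move_arm, never from a script. Its argument "plan" is one flat list of numbers, 7 for each row, row after row: the turn, a rotation vector about the tool's x, y, z in rad, then the shift along the tool's x, y, z in m, then the finger opening in m, from 0 to 0.0854. In form: [ax, ay, az, dx, dy, dz, gripper, ax, ay, az, dx, dy, dz, gripper, ...]. A call has 1 to 12 rows; each row is the pose to reach, as a shift and turn from the pose commanded when the call began, along the tool's axes at that moment; what a row does not reach only later rows make up. A row lasts 1/8 s, in which the tool goes at most 62.5 mm and 10.7 degrees, less where a joint would pass 70% of its speed; a pose out of reach is approached as far as the arm can. A call with a gripper value outside its range is refused whole. The fingers move at their own pace and stop on an object; "squeeze" is the grip in N (left out, the last holds). Time passes only in rows, so rows that repeat a pose let the fingers close. It gives the time, the measured TCP pose, the force, the opening and the grip force at its end, in the units of the state.
- manip.get_obs(): the state, without advancing time (a new reading comes with each control period).
- manip.camera(name): name is "scene" or "top"; returns a dict with "color" (480x640x3 uint8, red, green, blue), "fx", "fy", "cx", "cy" (pixels), "dist" ([k1, k2, p1, p2, k3] as OpenCV has them; the pictures are not rectified), "cam_to_world" (4x4, takes a point from camera to world coordinates). Camera axes: x right, y down, z forward; pixel columns grow to the right and rows downward; lengths in m; the calibration is good to about 2 mm. A picture is of the moment at which its call begins. There is no depth.
- manip.hand_in(): hands the job in; it is judged then, once.
Trained networks look in a picture, given as the dict that the camera call returned (one of the last four; its "shot" number tells which), for a name from the list of things; names that differ only in an ending like _2 or _b are one class to them, and where a whole thing is asked for, a point or a joint stands for the part that bears it (a point fixed in the world has none). Each returns a list of dicts, best first, with "conf" (0 to 1); they miss things now and then, are a little off and sometimes report something else, mostly with a low value. They report only what shows in the picture. A call takes as long as a camera call.
- manip.look_for(picture, label): "position" ([x, y, z] in m, in the coordinates of the camera as it stood for that picture, good to about 4 mm: the middle of the surface that is visible of it).
- manip.silhouettes(picture, label): "pixels" (480x640 bool, what is visible of it).
- manip.tip_of(picture, label): "position" ([x, y, z] in m, in the coordinates of the camera as it stood for that picture, good to about 4 mm: a listed point, or the origin of a listed thing).
The state is a dict: "clock": time; "joint_pos": joint angles; "joint_velocities": joint speeds; "tau": joint torques, N m; "position": TCP position; "ee_rot": TCP orientation; "ft_force": force on the tool from outside, world axes, zero at the start; "torque": the same for the moment, N m; "grip_width": opening from 0.0 (shut) to 1.0 (fully open); "grasp_force": force on a finger pad.
Only numpy, scipy, OpenCV 4.12 (cv2) and the standard library are available. Lean on these libraries where they do the work, as an engineer would, in place of code of your own. Each camera call takes 0.05 s, during which the arm holds its last target. There are 200 camera calls.

### The job

Put the white-capped spice jar upright into the wooden caddy, in the free half beside the salt jar, and let go of it. Then reach behind the open lid and push it just past upright, so that its own weight swings it fully shut; do not guide it or press it down after that. Leave the salt jar standing and do not shift or knock over the tumbler and the dark bottle.

Things in the scene. Friction and masses are not known exactly. Their poses are not given: they have to be found in the camera images.
- caddy: Heavy, unmoving wooden caddy, open box 160 (x) x 170 (y) x 115 mm (z); walls and floor 8 mm, inner space 144 x 154 x 107 mm deep. Origin: centre of its underside; z up; x along the hinge line, which is the top edge of its -y wall (y = -85, z = 115 mm), so the open lid leans out over its -y side. The -x half, nearer the robot, is free; the +x half holds the salt jar.
- free_half (a point): Middle of the free half of the caddy's inner floor: 36 mm along -x from the caddy's centre, 8 mm above its underside. Axes as the caddy's.
- caddy_lid (a joint): Angle of the lid: 0 shut, 1.57 upright, 1.95 (its stop, where it starts) leaning back beyond upright. The hinge is damped: let go below about 1.4, the lid falls shut unaided in 1 to 2.5 s; above 1.57 it falls back open. About 0.25 kg; pushing it over takes under 3 N at the free edge.
- lid_edge (a point): Middle of the lid's free edge. The lid is a wooden board 164 mm along the hinge, 172 mm from hinge line to free edge, 10 mm thick; a brass finger tab 40 mm wide sticks out 10 mm more here. With the lid open this point is about 275 mm above the worktop, 68 mm beyond the hinge line on the caddy's -y side.
- spice_jar: Spice jar with a white cap (dark blue patch on top) and a label, 47 mm across, 98 mm tall, 0.11 kg, standing loose on the worktop. Origin: centre of its underside, z up its axis. Roughly round: any grasp yaw does.
- salt_jar: Clear jar of salt with an off-white cap, 45 mm across, 86 mm tall, standing loose in the +x half of the caddy. Origin: centre of its underside, z up its axis.
- tumbler: Clear drinking glass, 79 mm across, 90 mm tall, on the worktop; to be left alone. Origin: centre of its underside.
- vanilla_bottle: Small dark brown bottle with a black cap, 40 mm across, 102 mm tall, on the worktop; to be left alone. Origin: centre of its underside.

How it is judged:
On the way, in this order (a step that is already met when the one before it is completed fails the run):
1. the spice jar stands upright on the caddy's floor, let go, while the lid is still open (x of spice_jar in the frame of caddy between -0.055 and 0 m and y of spice_jar in the frame of caddy between -0.065 and 0.065 m and z of spice_jar in the frame of caddy between 0.003 and 0.016 m and angle between spice_jar's own z axis and vertical below 0.15 rad and not (contact force between any of the fingers, the arm and spice_jar above 0.1 N) and linear speed of spice_jar below 0.03 m/s and value of joint caddy_lid above 1.6 rad), for 0.2 s.
2. the lid, pushed past upright, is swinging shut by itself with the robot off it (value of joint caddy_lid between 0.1 and 1 rad and velocity of joint caddy_lid below -0.2 rad/s and not (contact force between any of the fingers, the arm and caddy_lid above 0.1 N)), for 0.05 s.
At the end, for the whole second after the job is handed in: The lid is fully shut (angle under 0.03) and still; the spice jar and the salt jar both stand upright (within 0.15 rad) on the floor inside the caddy, the spice jar in the -x half, at rest and released (x of spice_jar in the frame of caddy between -0.055 and 0 m and y of spice_jar in the frame of caddy between -0.065 and 0.065 m and z of spice_jar in the frame of caddy between 0.003 and 0.016 m and angle between each of spice_jar, salt_jar's own z axis and vertical below 0.15 rad and not (contact force between any of the fingers, the arm and spice_jar above 0.1 N) and linear speed of spice_jar below 0.03 m/s and x of salt_jar in the frame of caddy between -0.065 and 0.065 m and y of salt_jar in the frame of caddy between -0.075 and 0.075 m and z of salt_jar in the frame of caddy between 0.003 and 0.016 m and value of joint caddy_lid below 0.03 rad and velocity of joint caddy_lid between -0.05 and 0.05 rad/s); the robot touches nothing.
It fails at once if the robot touches the lid after it has come well past upright (angle under 0.9): it must swing shut by its own weight (value of joint caddy_lid below 0.9 rad and contact force between any of the fingers, the arm and caddy_lid above 0.5 N).
It fails at once if the salt jar is knocked over (tilted over 0.5 rad) (angle between salt_jar's own z axis and vertical above 0.5 rad).
It fails at once if the tumbler or the dark bottle is moved more than 30 mm or tilted over 0.5 rad (distance of any of tumbler, vanilla_bottle from where it was at the start of the episode above 0.03 m or angle between any of tumbler, vanilla_bottle's own z axis and vertical above 0.5 rad).
It also fails if it takes over 54 s, if anything falls off the work surface, if the arm or the gripper's body presses on something with over 40 N, if the wrist force passes 120 N, or if a joint passes its speed limit or range.

## Working session

There is one attempt and no reset: what is moved stays moved. The work goes in short steps, Python scripts to look and compute and a tool call to move; the robot and the scene stay as the last step left them, time stands still between calls to the robot, and variables do not carry over. Pictures are saved under pics/ and viewed, at most 10 in all, crops included, and the job is handed in when it is done.

Besides the shell and the picture viewer there is one more tool, called after ">>>" as a command line: name --argument value ..., lists and objects as JSON in quotes. move_arm: Moves the arm, as the interface text tells. Its arguments: {"type":"object","properties":{"plan":{"type":"array","items":{"type":"number"}},"squeeze":{"type":"number"}},"required":["plan"]}

```bash
mkdir -p pics; ls; cat > h.py <<'E'
from workcell import manip
import numpy as np, cv2
from scipy.spatial.transform import Rotation as R
def w(pic,p):
    T=np.array(pic["cam_to_world"]);return T[:3,:3]@np.array(p)+T[:3,3]
def tool():
    o=manip.get_obs();return np.array(o["position"]),R.from_quat(o["ee_rot"])
def tip(pic,l):
    return [(round(d["conf"],2),w(pic,d["position"]).round(3).tolist()) for d in manip.tip_of(pic,l)[:2]]
E
python3 - <<'E'
from h import *
for n in ["scene","top"]:
    p=manip.camera(n); cv2.imwrite(f"pics/{n}0.png",p["color"][:,:,::-1])
    print(n, np.array(p["cam_to_world"]).round(3).tolist())
    for l in ["caddy","free_half","lid_edge","spice_jar","salt_jar","tumbler","vanilla_bottle"]:
        print(l,tip(p,l))
o=manip.get_obs();print(o); print(R.from_quat(o["ee_rot"]).as_matrix().round(3))
E
```

```text
pics
scene [[-0.412, -0.685, 0.601, -0.105], [-0.911, 0.302, -0.28, 0.568], [0.01, -0.662, -0.749, 0.865], [0.0, 0.0, 0.0, 1.0]]
caddy [(0.68, [0.489, 0.078, 0.001])]
free_half [(0.78, [0.452, 0.072, 0.004])]
lid_edge [(0.59, [0.517, -0.071, 0.278])]
spice_jar [(0.66, [0.469, 0.397, 0.001])]
salt_jar [(0.69, [0.53, 0.096, 0.009])]
tumbler []
vanilla_bottle [(0.68, [0.61, 0.334, 0.003])]
top [[0.038, -0.979, 0.201, 0.308], [-0.999, -0.037, 0.011, 0.28], [-0.003, -0.202, -0.979, 1.136], [0.0, 0.0, 0.0, 1.0]]
caddy [(0.71, [0.493, 0.076, -0.003])]
free_half [(0.8, [0.45, 0.073, 0.012])]
lid_edge []
spice_jar [(0.69, [0.467, 0.398, 0.003])]
salt_jar [(0.74, [0.526, 0.101, 0.007])]
tumbler [(0.68, [0.425, 0.521, -0.004])]
vanilla_bottle [(0.82, [0.613, 0.338, -0.002])]
{'clock': 0.8, 'joint_pos': array([ 1.27538997,  0.33217328, -0.06470676,  1.46007947,  0.0215611 ,
        1.3499243 , -0.08849764]), 'joint_velocities': array([-5.95127073e-04, -8.17687216e-04,  1.56972929e-04, -6.39170763e-05,
       -5.50979587e-04, -1.01921255e-03,  2.79650159e-03]), 'tau': array([-1.62952711e-04, -6.25181079e+01,  4.89738677e-02, -3.91816628e+01,
        1.64799026e-02,  2.04596625e-03,  6.06440722e-05]), 'position': array([ 0.16842153, -0.60188271,  0.40476404]), 'ee_rot': array([9.90711293e-01, 1.35982096e-01, 3.66477798e-05, 4.84409721e-05]), 'ft_force': array([-0.46691448,  0.4833937 ,  0.02158729]), 'torque': array([ 0.05470203,  0.03625961, -0.06090709]), 'grasp_force': 0.0, 'grip_width': 0.993567621414148}
[[ 0.963  0.269  0.   ]
 [ 0.269 -0.963 -0.   ]
 [ 0.     0.    -1.   ]]
```

View pics/scene0.png

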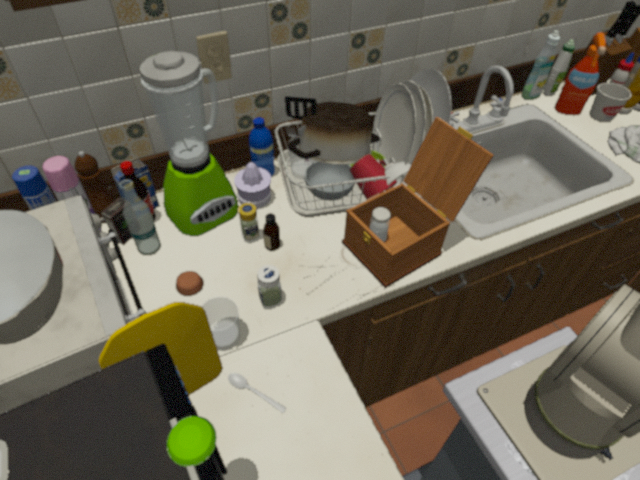

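View pics/top0.png

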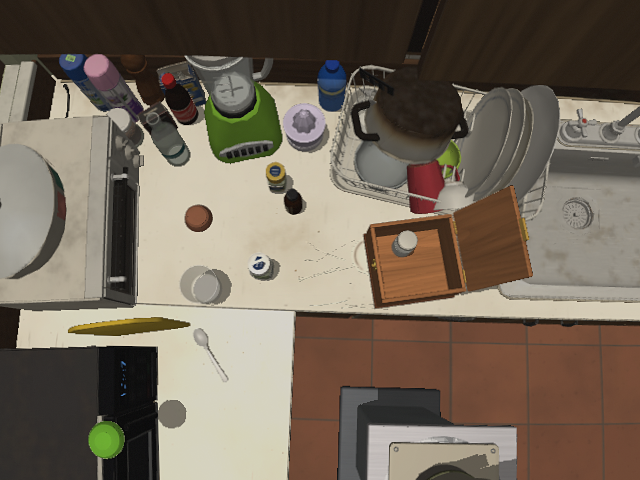

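The scene camera shows the caddy around (395,240), lid leaning right toward the sink, and the spice jar at (268,285). The top camera shows the jar at (260,266), tumbler (205,285), bottle (293,202), caddy (415,260) and salt jar (404,243). Next I'll check the caddy's yaw with a wireframe overlay.

```bash
cat >> h.py <<'E'
def proj(p,P):
    T=np.linalg.inv(np.array(p["cam_to_world"]));r=cv2.Rodrigues(T[:3,:3])[0]
    K=np.array([[p["fx"],0,p["cx"]],[0,p["fy"],p["cy"]],[0,0,1]])
    return cv2.projectPoints(np.array(P,float),r,T[:3,3],K,np.array(p["dist"],float))[0][:,0]
E
python3 - <<'E'
from h import *
from scipy.optimize import minimize
def C(v,P): # caddy -> world
    return np.c_[R.from_euler('z',v[2]).apply(P)]+[v[0],v[1],0]
box=np.array([[x,y,z] for z in(0,.115) for x,y in((-.08,-.085),(.08,-.085),(.08,.085),(-.08,.085))])
a=1.95;d=np.array([0,np.cos(a),np.sin(a)]);n=np.array([0,-np.sin(a),np.cos(a)])
lid=np.array([[x,-.085,.115]+r*d+t*n for x in(-.082,.082) for r in (0,.172) for t in(0,.01)])
pics=[manip.camera(k) for k in("top","scene")]
ms=[]
for p in pics:
    m=np.zeros((480,640),bool)
    for l in("caddy","caddy_lid","salt_jar"):
        s=manip.silhouettes(p,l)
        if s: m|=np.array(s[0]["pixels"]); print(l,s[0]["conf"],s[0]["pixels"].sum())
    ms.append(m)
def mask(p,v):
    m=np.zeros((480,640),np.uint8)
    for P in(box,lid):
        cv2.fillConvexPoly(m,cv2.convexHull(proj(p,C(v,P)).astype(np.float32)).round().astype(np.int32),1)
    return m>0
def cost(v):
    return sum(1-(mask(p,v)&m).sum()/(mask(p,v)|m).sum() for p,m in zip(pics,ms))
best=min(((cost((.491+dx,.077+dy,y)),.491+dx,.077+dy,y) for y in np.arange(0,.27,.02) for dx in(-.006,-.003,0,.003,.006) for dy in(-.006,-.003,0,.003,.006)))
print(best);v=best[1:]
im=np.ascontiguousarray(pics[0]["color"][:,:,::-1])
im=cv2.resize(im,None,fx=3,fy=3)
for P in(box,lid):
    for q in proj(pics[0],C(v,P)): cv2.circle(im,tuple(((q+.5)*3).astype(int)),4,(0,0,255),-1)
cv2.imwrite("pics/ov.png",im[500:1000,1000:1700])
E
```

```text
caddy 0.86 13219
caddy_lid 0.73 5951
salt_jar 0.62 500
caddy 0.59 12050
caddy_lid 0.89 5238
salt_jar 0.87 490
(np.float64(0.06885043995452933), 0.488, 0.08, np.float64(0.18))
```

View pics/ov.png

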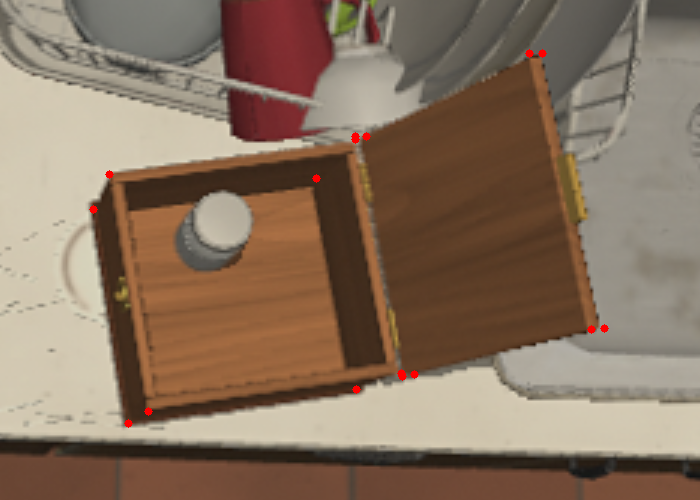

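>>> move_arm --plan '[0,0,0,0.06,0,-0.05,0.085,0,0,0,0.12,-0.03,-0.1,0.085,0,0,0,0.19,-0.06,-0.12,0.085,0,0,0,0.25,-0.09,-0.12,0.085,0,0,0,0.31,-0.13,-0.12,0.085,0,0,0,0.36,-0.17,-0.12,0.085,0,0,0,0.38,-0.23,-0.12,0.085,0,0,0,0.39,-0.29,-0.12,0.085,0,0,0,0.4,-0.35,-0.12,0.085,0,0,0,0.42,-0.41,-0.12,0.085,0,0,0,0.44,-0.47,-0.12,0.085,0,0,0,0.46,-0.53,-0.12,0.085]'

```text
clock: 2.7
position: [0.4658, -0.0169, 0.525]
ee_rot: [0.991, 0.136, 0.0, 0.0]
ft_force: [0.5, 0.2, 0.6]
grip_width: 0.993
grasp_force: 0.0
```

The overlay fits the box and lid edges (rim corners (110,175), (148,411), hinge (355,138)–(402,375) in the crop). Caddy is at (0.488, 0.080) with yaw about 0.18. Moving above the spice jar.

>>> move_arm --plan '[0,0,0,0.016,-0.058,0,0.085,0,0,0,0.032,-0.116,0,0.085,0,0,0,0.048,-0.174,0,0.085,0,0,0,0.064,-0.232,0.03,0.085,0,0,0,0.08,-0.29,0.06,0.085,0,0,0,0.0975,-0.353,0.1,0.085,0,0,0,0.0975,-0.353,0.15,0.085,0,0,0,0.0975,-0.353,0.165,0.085,0,0,0,0.0975,-0.353,0.165,0.085,0,0,0,0.0975,-0.353,0.165,0.085]'

```text
clock: 3.95
position: [0.466, 0.3466, 0.3619]
ee_rot: [0.991, 0.135, 0.002, -0.0]
ft_force: [-1.0, -0.1, 0.8]
grip_width: 0.996
grasp_force: 0.0
```

```bash
python3 - <<'E'
from h import *
for n in("scene","top"):
    p=manip.camera(n); print(n,tip(p,"spice_jar"),[ (round(d["conf"],2),w(p,d["position"]).round(3).tolist()) for d in manip.look_for(p,"spice_jar")[:1]])
    im=p["color"][:,:,::-1]; cv2.imwrite(f"pics/{n}1.png",cv2.resize(im[180:380,150:400],None,fx=3,fy=3))
t,r=tool();print(t,r.as_matrix().round(3).tolist(),"to jar in tool",r.inv().apply(np.array([.468,.398,.225])-t).round(4))
E
```

```text
scene [(0.96, [0.468, 0.396, 0.002])] []
top [(0.64, [0.464, 0.396, 0.003])] [(0.56, [0.446, 0.391, 0.088])]
[0.46529013 0.34696835 0.36046361] [[0.963, 0.269, 0.001], [0.269, -0.963, 0.0], [0.001, 0.0, -1.0]] to jar in tool [ 0.0162 -0.0484  0.1355]
```

View pics/scene1.png

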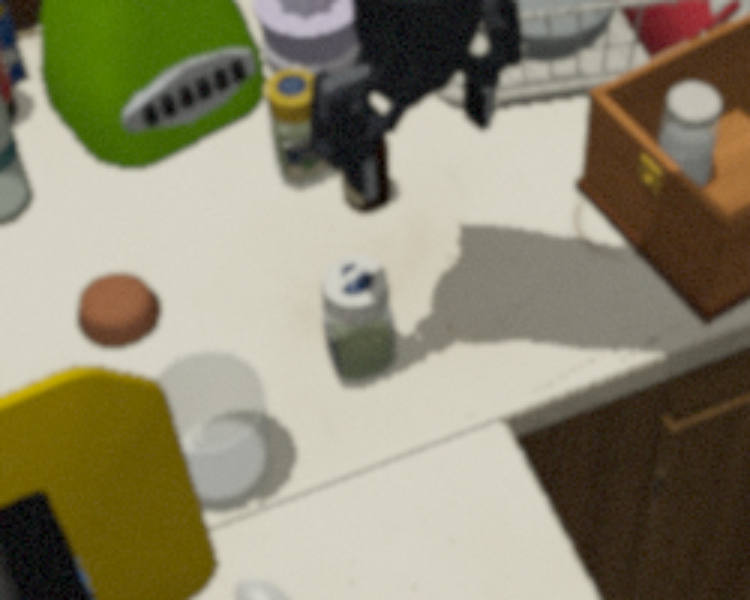

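The open gripper hangs up-right of the jar (jar cap at crop (355,285)), about 50 mm short in y because the last call started from a lagging command. I'll correct sideways, descend and grip.

>>> move_arm --plan '[0,0,0,0.015,-0.048,0,0.085,0,0,0,0.015,-0.048,0,0.085,0,0,0,0.015,-0.048,0.04,0.085,0,0,0,0.015,-0.048,0.08,0.085,0,0,0,0.015,-0.048,0.12,0.085,0,0,0,0.015,-0.048,0.135,0.085,0,0,0,0.015,-0.048,0.135,0.085,0,0,0,0.015,-0.048,0.135,0.06,0,0,0,0.015,-0.048,0.135,0.04,0,0,0,0.015,-0.048,0.135,0.035,0,0,0,0.015,-0.048,0.135,0.035,0,0,0,0.015,-0.048,0.135,0.035]' --squeeze 30

```text
clock: 5.75
position: [0.467, 0.3978, 0.2264]
ee_rot: [0.991, 0.136, 0.001, -0.0]
ft_force: [-1.1, -1.6, 6.6]
grip_width: 0.572
grasp_force: 30.5
```

>>> move_arm --plan '[0,0,0,0,0,-0.05,0.035,0,0,0,0,0,-0.1,0.035,0,0,0,0,0,-0.15,0.035,0,0,0.01,-0.016,0.05,-0.17,0.035,0,0,0.02,-0.032,0.1,-0.17,0.035,0,0,0.04,-0.048,0.15,-0.17,0.035,0,0,0.06,-0.064,0.2,-0.17,0.035,0,0,0.09,-0.08,0.25,-0.17,0.035,0,0,0.09,-0.096,0.299,-0.17,0.035,0,0,0.09,-0.096,0.299,-0.17,0.035,0,0,0.09,-0.096,0.299,-0.17,0.035,0,0,0.09,-0.096,0.299,-0.17,0.035]'

```text
clock: 7.25
position: [0.4546, 0.0849, 0.3949]
ee_rot: [0.996, 0.092, 0.0, -0.0]
ft_force: [-0.6, 0.1, -1.4]
grip_width: 0.571
grasp_force: 32.0
```

```bash
python3 - <<'E'
from h import *
for n in("scene","top"):
    p=manip.camera(n); print(n,tip(p,"spice_jar"),tip(p,"free_half"),tip(p,"salt_jar"),tip(p,"lid_edge"))
    im=p["color"][:,:,::-1]; cv2.imwrite(f"pics/{n}2.png",cv2.resize(im[80:300,300:560],None,fx=2.5,fy=2.5))
t,r=tool();print(t,r.as_matrix().round(3).tolist(),"to place in tool",r.inv().apply(np.array([.4547,.084,.234])-t).round(4))
E
```

```text
scene [(0.9, [0.457, 0.083, 0.171])] [(0.57, [0.449, 0.072, 0.007])] [(0.68, [0.531, 0.096, 0.009])] [(0.95, [0.516, -0.071, 0.278])]
top [(0.78, [0.452, 0.083, 0.166]), (0.5, [0.616, 0.34, -0.001])] [(0.71, [0.454, 0.075, 0.011])] [] []
[0.45471324 0.08368636 0.39463836] [[0.983, 0.182, -0.0], [0.182, -0.983, -0.0], [-0.0, 0.0, -1.0]] to place in tool [ 1.000e-04 -3.000e-04  1.606e-01]
```

View pics/scene2.png

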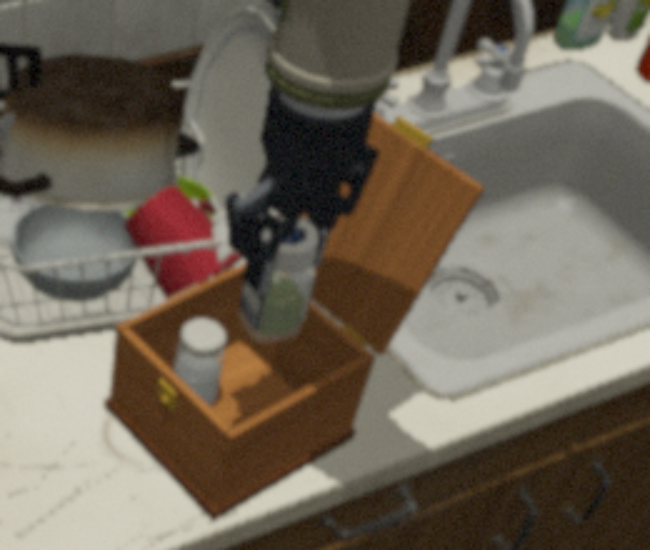

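The gripper holds the jar upright above the free half (jar at (285,285) in the crop, salt jar at (200,360)) and clears the lid. Lowering.

>>> move_arm --plan '[0,0,0,0,0,0.04,0.035,0,0,0,0,0,0.08,0.035,0,0,0,0,0,0.11,0.035,0,0,0,0,0,0.135,0.035,0,0,0,0,0,0.15,0.035,0,0,0,0,0,0.157,0.035,0,0,0,0,0,0.16,0.035,0,0,0,0,0,0.161,0.035,0,0,0,0,0,0.161,0.035,0,0,0,0,0,0.161,0.035]'

```text
clock: 9.0
position: [0.455, 0.0837, 0.2344]
ee_rot: [0.996, 0.091, 0.001, 0.0]
ft_force: [-2.3, -0.1, 6.5]
grip_width: 0.57
grasp_force: 32.6
```

>>> move_arm --plan '[0,0,0,0,0,0,0.055,0,0,0,0,0,0,0.065,0,0,0,0,0,0,0.075,0,0,0,0,0,0,0.075,0,0,0,0,0,0,0.075,0,0,0,0,0,-0.03,0.075,0,0,0,0,0,-0.07,0.075,0,0,0,0,0,-0.12,0.075,0,0,0,0,0,-0.18,0.075,0,0,0,0,0,-0.24,0.075,0,0,0,0,0,-0.28,0.075,0,0,0,0,0,-0.28,0.075]'

```text
clock: 10.5
position: [0.4549, 0.0841, 0.5165]
ee_rot: [0.996, 0.091, 0.002, 0.0]
ft_force: [-0.4, -0.8, -0.6]
grip_width: 0.879
grasp_force: 0.0
```

```bash
python3 - <<'E'
from h import *
for n in("scene","top"):
    p=manip.camera(n); print(n,tip(p,"spice_jar"),tip(p,"free_half"),tip(p,"salt_jar"),tip(p,"lid_edge"))
    im=p["color"][:,:,::-1]; cv2.imwrite(f"pics/{n}3.png",cv2.resize(im[80:300,300:560],None,fx=2.5,fy=2.5))
    for l in("spice_jar",):
        print([(round(d["conf"],2),w(p,d["position"]).round(3).tolist()) for d in manip.look_for(p,l)[:1]])
q=R.from_euler('z',-.18)
for j in([.4547,.084,0],[.528,.097,0]): print(q.apply(np.array(j)-[.488,.08,0]).round(3))
t,r=tool();print(t,r.as_matrix().round(3).tolist())
for y in(-.235,-.20,-.175,-.06):   # caddy-frame waypoints behind lid, tips at z .25
    W=R.from_euler('z',.18).apply([0,y,0])+[.488,.08,.25+.173]
    print(y,W.round(3),r.inv().apply(W-t).round(4))
E
```

```text
scene [(0.77, [0.457, 0.082, 0.008])] [(0.67, [0.451, 0.072, 0.006])] [(0.65, [0.529, 0.094, 0.008])] [(0.87, [0.517, -0.072, 0.274]), (0.57, [0.529, 0.093, 0.007])]
[(0.58, [0.451, 0.093, 0.104])]
top [(0.66, [0.454, 0.084, 0.009]), (0.44, [0.424, 0.52, 0.002])] [(0.81, [0.452, 0.077, 0.011])] [(0.76, [0.525, 0.102, 0.008])] []
[(0.64, [0.448, 0.087, 0.104])]
[-0.032  0.01   0.   ]
[0.042 0.01  0.   ]
[0.45469555 0.08362955 0.51350133] [[0.983, 0.182, -0.0], [0.182, -0.983, -0.0], [-0.0, 0.0, -1.0]]
-0.235 [ 0.53  -0.151  0.423] [0.0314 0.2446 0.0905]
-0.2 [ 0.524 -0.117  0.423] [0.0315 0.2096 0.0905]
-0.175 [ 0.519 -0.092  0.423] [0.0316 0.1846 0.0905]
-0.06 [0.499 0.021 0.423] [0.0319 0.0696 0.0905]
```

View pics/scene3.png

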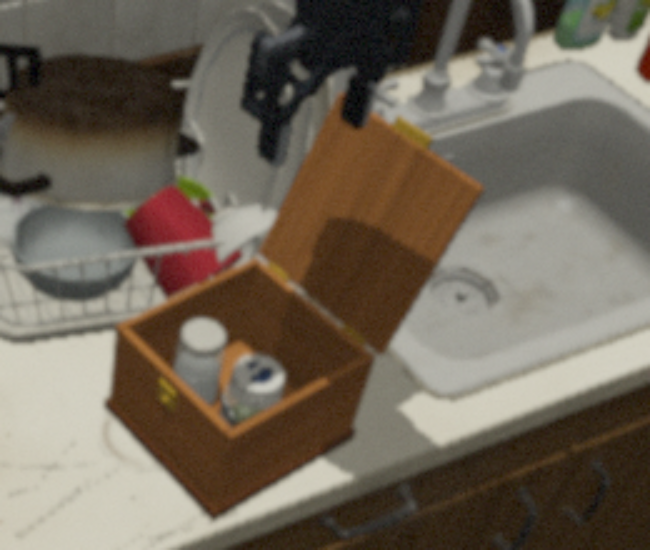

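The spice jar stands in the free half (cap at crop (263,375)), the salt jar beside it, lid still open; the networks put its base at z≈0.008. Going over and behind the lid with closed fingers.

>>> move_arm --plan '[0,0,0,0.01,0.05,-0.01,0.04,0,0,0,0.02,0.1,-0.01,0,0,0,0,0.03,0.15,-0.01,0,0,0,0,0.0315,0.2,-0.01,0,0,0,0,0.0315,0.25,-0.01,0,0,0,0,0.0315,0.25,-0.01,0,0,0,0,0.0315,0.25,0.02,0,0,0,0,0.0315,0.25,0.06,0,0,0,0,0.0315,0.25,0.09,0,0,0,0,0.0315,0.25,0.09,0,0,0,0,0.0315,0.25,0.09,0]'

```text
clock: 12.48
position: [0.5315, -0.156, 0.4252]
ee_rot: [0.996, 0.092, 0.001, 0.0]
ft_force: [-0.2, -0.6, 0.5]
grip_width: 0.002
grasp_force: 0.0
```

```bash
python3 - <<'E'
from h import *
p=manip.camera("scene"); print(tip(p,"lid_edge"))
im=p["color"][:,:,::-1]; cv2.imwrite("pics/scene4.png",cv2.resize(im[80:300,300:560],None,fx=2.5,fy=2.5))
t,r=tool();print(t,R.from_euler('z',-.18).apply(t-[.488,.08,0]).round(3),r.as_matrix().round(3).tolist(),manip.tip_extent)
E
```

```text
[(0.86, [0.515, -0.071, 0.276]), (0.72, [0.529, 0.094, 0.007])]
[ 0.53148681 -0.15624699  0.42540615] [ 0.    -0.24   0.425] [[0.983, 0.182, 0.002], [0.182, -0.983, -0.001], [0.002, 0.001, -1.0]] 0.1734
```

View pics/scene4.png

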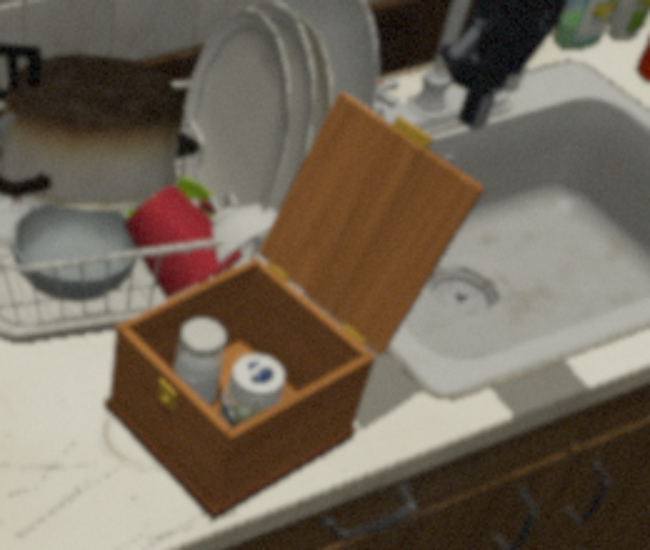

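The closed fingers are behind the lid (tip at crop (475,110), tab at (412,133)), lid untouched and both jars standing. Pushing.

>>> move_arm --plan '[0,0,0,0,-0.03,0,0,0,0,0,0,-0.06,0,0,0,0,0,0,-0.075,0,0,0,0,0,0,-0.09,0,0,0,0,0,0,-0.105,0,0,0,0,0,0,-0.12,0,0,0,0,0,0,-0.132,0,0,0,0,0,0,-0.144,0,0,0,0,0,0,-0.154,0,0,0,0,0,0,-0.164,0,0,0,0,0,0,-0.17,0,0]'

```text
clock: 13.95
position: [0.5002, 0.0109, 0.4237]
ee_rot: [0.996, 0.091, -0.0, 0.0]
ft_force: [-0.2, -0.8, 0.9]
grip_width: -0.0
grasp_force: 0.0
```

```bash
python3 - <<'E'
from h import *
p=manip.camera("scene"); print(tip(p,"lid_edge"))
im=p["color"][:,:,::-1]; cv2.imwrite("pics/scene5.png",cv2.resize(im[80:300,300:560],None,fx=2.5,fy=2.5))
o=manip.get_obs();t,r=tool();print(o["clock"],o["ft_force"],R.from_euler('z',-.18).apply(t-[.488,.08,0]).round(3))
E
```

```text
[(0.69, [0.495, 0.039, 0.284]), (0.19, [0.42, 0.518, -0.002])]
14.05 [ 0.51944815 -0.85610416 -0.17811552] [-0.    -0.07   0.423]
```

View pics/scene5.png

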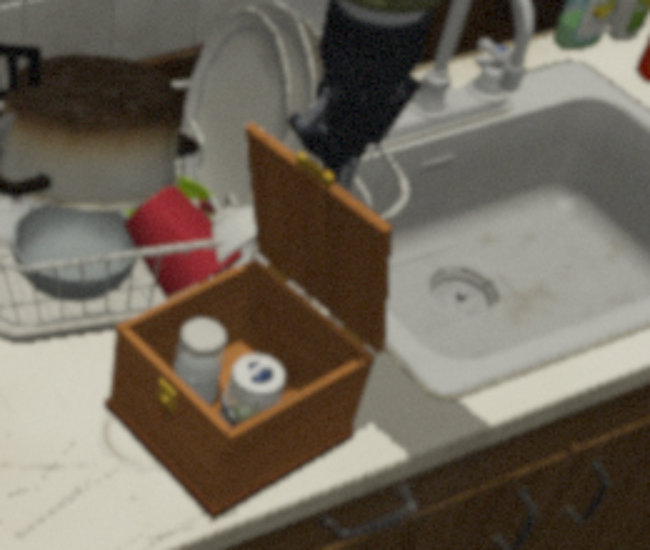

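The lid is past upright (about 1.32 rad, tab at crop (313,168)), with the fingers just behind it. Backing off.

>>> move_arm --plan '[0,0,0,0,0.02,0,0,0,0,0,0,0.05,0,0,0,0,0,0,0.09,0,0,0,0,0,0,0.13,0,0,0,0,0,0,0.15,0,0,0,0,0,0,0.15,0,0]'

```text
clock: 14.8
position: [0.5274, -0.1387, 0.4231]
ee_rot: [0.996, 0.09, -0.0, -0.0]
ft_force: [-0.5, 0.6, 0.4]
grip_width: 0.005
grasp_force: 0.0
```

```bash
python3 - <<'E'
from h import *
p=manip.camera("scene"); print(tip(p,"lid_edge"))
E
```

```text
[(0.68, [0.475, 0.167, 0.141])]
```

>>> move_arm --plan '[0,0,0,0,0,-0.05,0,0,0,0,0,0,-0.1,0,0,0,0,0,0,-0.1,0,0,0,0,0,0,-0.1,0,0,0,0,0,0,-0.1,0,0,0,0,0,0,-0.1,0,0,0,0,0,0,-0.1,0,0,0,0,0,0,-0.1,0,0,0,0,0,0,-0.1,0,0,0,0,0,0,-0.1,0,0,0,0,0,0,-0.1,0,0,0,0,0,0,-0.1,0]'

```text
clock: 16.4
position: [0.5275, -0.1368, 0.5237]
ee_rot: [0.996, 0.091, 0.0, 0.0]
ft_force: [1.1, -0.4, -0.2]
grip_width: 0.002
grasp_force: 0.0
```

```bash
python3 - <<'E'
from h import *
p=manip.camera("scene"); print(tip(p,"lid_edge"),tip(p,"tumbler"),tip(p,"vanilla_bottle"))
im=p["color"][:,:,::-1]; cv2.imwrite("pics/scene6.png",cv2.resize(im[80:300,300:560],None,fx=2.5,fy=2.5))
E
```

```text
[(0.64, [0.476, 0.165, 0.123])] [(0.96, [0.424, 0.518, -0.004])] [(0.57, [0.612, 0.333, 0.001])]
```

View pics/scene6.png

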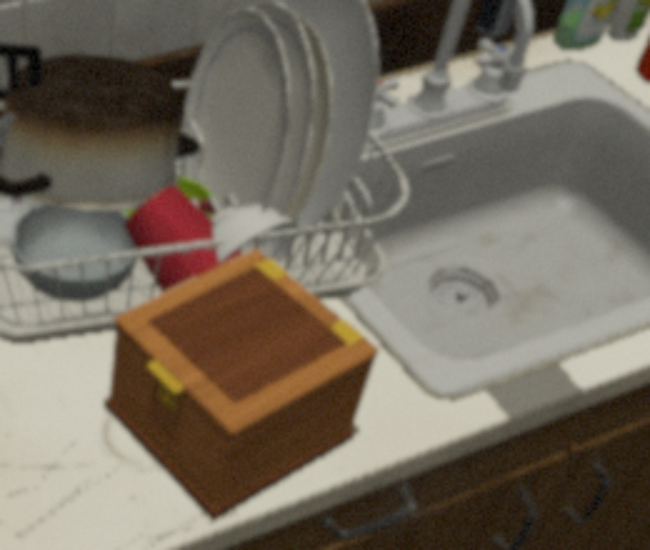

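The lid lies fully shut on the caddy (tab at crop (165,378)), the robot is clear, and the tumbler and bottle are where they were. Handing in.

```bash
python3 -c "
from workcell import manip
print(manip.hand_in())"
```

```text
the job is handed in; nothing more can be done
None
```

I put the spice jar upright in the free half beside the salt jar, pushed the lid past upright so it swung shut on its own, and handed the job in; the final picture shows the lid shut and the tumbler and bottle unmoved, but the hand-in returned no verdict.

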